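Bring the jar round and lock the bottle carousel

ROBOT

A 6-joint arm with a two-finger parallel gripper is mounted at the origin on a cart in front of the work surface, level with it; the furniture and walls round the work are solid. World frame = base frame: x ahead of the robot, y to its left, z up, the work surface at z = 0. Lengths are in mm, angles in rad, forces in N, time in s.
With the tool pointing down it reaches from about 325 to 750 mm from the base axis. Payload 7.6 kg.
Tool frame: the origin (TCP) lies at the very end of the fingers, on their centre line; the grasp point (between the pads) lies env.tcp_to_grasp behind it (env.tcp_to_grasp is the distance from the TCP to the grasp point, in mm); z points along the fingers, y is the direction in which the jaws open and shut (so a half turn about z gives the same grasp; the last joint's range is limited). The gripper opens to 85 mm and grips with 20 to 120 N. Pads are 22 mm wide; open, the fingers measure 114 mm over their backs; the gripper's body (76 mm by 85 mm) begins 54 mm behind the grasp point. The pads swing forward as they close: fully open they stand 13 mm farther back than shut.
Start: joints at [-1.244, 0.052, 1.401, -0, 1.689, -0.07], TCP at [202.922, -484.219, 231.323] pointing down, gripper open.
Joint ranges: [-2.9, 2.9], [-0.91, 2.17], [0.12, 2.37], [-1.06, 4.2], [0.26, 2.73], [-2.93, 2.93]. Speed limits (rad/s): [2.57, 2.57, 3.01, 3.14, 3.14, 3.14].

INTERFACE

Orientations are given as a rotation vector (axis times angle).
In Python, from workcell import env gives the robot as it stands.
- The arm moves only by the shell command python3 -m inch 'ROWS' [OPENING] [FORCE]. ROWS is text: rows parted by semicolons, each of 6 numbers parted by spaces: the shift along the tool's x, y, z in m, then the turn, a rotation vector about the tool's x, y, z in degrees. In form: tx ty tz ax ay az; .... A call has 1 to 10 rows; each row is the pose to reach, as a shift and turn from the pose measured when the call began, along the tool's axes at that moment; what a row does not reach only later rows make up. A row lasts 1/10 s, in which the tool goes at most 50 mm and 8.59 degrees, less where a joint would pass 70% of its speed; a pose out of reach is approached as far as the arm can. A call with a gripper value outside its range is refused whole. OPENING is the closure, from 0 (fully open) to 1 (shut), set as the call begins (- or left out, the last holds). The fingers move at their own pace and stop on an object; FORCE is the grip in N (left out, the last holds). Time passes only in rows, so rows that repeat a pose let the fingers close. It gives the time, the measured TCP pose, the force and the opening at its end, in the units of the state.
- env.sense(): the state, without advancing time (a new reading comes with each control period).
- env.camera(name): name is "scene" or "top"; returns a dict with "color" (480x640x3 uint8, red, green, blue), "intrinsics" (3x3 intrinsics, pixels), "dist" ([k1, k2, p1, p2, k3] as OpenCV has them; the pictures are not rectified), "pose" (4x4, takes a point from camera to world coordinates). Camera axes: x right, y down, z forward; pixel columns grow to the right and rows downward; lengths in mm; the calibration is good to about 2 mm. A picture is of the moment at which its call begins. There is no depth.
- env.sign_off(): hands the job in, once; it reports no verdict.
The state is a dict: "t": time; "joint_pos": joint angles; "dq": joint speeds; "effort": joint torques, N m; "eef_pos": TCP position; "tool_rot": TCP orientation; "contact_force": force on the tool from outside, world axes, zero at the start; "moment": the same for the moment, N m; "opening": finger opening in mm.
Only numpy, scipy, OpenCV 4.12 (cv2) and the standard library are available. Lean on these libraries where they do the work, as an engineer would, in place of code of your own. Each camera call takes 0.05 s, during which the arm holds its last target. There are 200 camera calls.

TASK

Turn the bottle carousel by its upright handle until the jar with the wide lid stands at the front, beside the little drip dish, and the wheel has clicked into its notch. Then take the lock pin from its wooden stand and push it upright all the way down into the carousel's socket so that the wheel stays locked, and let go; do not push the measuring jug, the paper-case packet or the kitchen timer about.

Things in the scene. Friction and masses are not known exactly. Their poses are not given: they have to be found in the camera images.
- carousel: Fixed aluminium foot, a round plate of 170 mm; origin on the worktop under the wheel's axis, z up. Its -x axis points to the drip dish (52 mm wide, 9 mm high, centre 137 mm from the axis), which marks the front. Pin socket: block 32 x 32 mm, z = 4 to 36 mm, 92 mm from the axis, as seen from above 30 deg counter-clockwise from the dish.
- wheel (a joint): Angle of the wheel about z up, counter-clockwise positive, endless; 0 (or any whole turn) = jar at the front. It stays where it is left, but has one spring notch, at 0: from 40 to 20 deg before it the wheel resists (up to about 9 N at the handle), within 15 deg it is drawn in, if let go. A gap between lobes then lies over the pin socket.
- jar_bay (a point): Point on the wheel's deck (48 mm above the worktop) at the centre of the foot of the jar: the only jar, 45 mm wide, 106 mm tall, its lid as wide as its body. The jar is fixed to the wheel.
- front (a point): Fixed point of the foot, 48 mm above the worktop and 80 mm from the axis towards the drip dish: jar_bay must come here.
- handle (a point): Centre of the grip part of the wheel's handle, on the lobe across the axis from the jar, 125 mm above the worktop: a vertical black sleeve of diameter 22 mm, from z = 58 to 146 mm, spinning freely on a post fixed to the wheel. It travels with the wheel on a circle of radius 80 mm.
- pin: Loose lock pin, 140 mm long, 80 g, upright: origin at the centre of its foot, z along the pin towards its grip. Steel shank of diameter 12 mm up to z = 80 with a 3 mm chamfer at the foot, collar of diameter 30 mm at z = 80 to 90, black round grip of diameter 24 mm at z = 90 to 140.
- pin_stand: Fixed wooden block, 60 x 60 x 50 mm, origin at the centre of its underside; the pin stands upright in its hole, the foot 10 mm above the worktop (40 mm deep).
- socket (a point): Centre of the bottom of the socket's vertical hole, 4 mm above the worktop; hole diameter 16 mm, mouth 32 mm higher, chamfered 2 mm. Reached from above through the gap between two lobes (20 mm wide there). The pin's foot stands here when fully home. Jar and bottle stand 46 mm to either side: close the fingers along the line to the wheel's axis.
- jug: Loose measuring jug, 120 x 169 x 135 mm, origin at the centre of its underside. Bystander.
- packet: Loose open packet of paper cases, 55 x 78 x 116 mm, origin under its centre. Bystander.
- timer: Loose round kitchen timer, 68 mm wide, 53 mm tall, origin under its centre. Bystander.
- hub (a point): Centre of the wheel at deck height, 48 mm above the worktop: white six-lobed deck, z = 40 to 48 mm, lobes of radius 36 mm centred 80 mm from the axis, greatest radius 116 mm. The lobes carry in turn jar, two bottles, handle, two bottles, all fixed. The bottles are 32 mm wide with tops 135 mm above the worktop; the hub cap is 16 mm high.
There are look-alikes about, which are no part of the job. Leave any red look-alike of the pin alone.

How it is judged (in metres and radians):
On the way, in this order (a step that is already met when the one before it is completed fails the run):
1. the jar stands at the front, the wheel at rest in its notch, before the pin is near the socket (horizontal distance between jar_bay and front below 0.008 m and velocity of joint wheel between -0.1 and 0.1 rad/s and horizontal distance between pin and socket above 0.03 m), for 0.2 s.
2. the pin is home in the socket (z of pin in the frame of socket below 0.005 m and horizontal distance between pin and socket below 0.005 m), for 0.2 s.
At the end, for the whole second after the job is handed in: The jar's bay is within 8 mm of the front point, the pin's foot within 5 mm of the socket's bottom both sideways and in height, the pin upright within 0.2 rad, and pin and wheel at rest (all of step 2 and horizontal distance between jar_bay and front below 0.008 m and z of pin in the frame of socket above -0.004 m and angle between pin's own z axis and vertical below 0.2 rad and linear speed of pin below 0.02 m/s and velocity of joint wheel between -0.05 and 0.05 rad/s); the robot touches nothing.
It fails at once if the measuring jug pushed more than 25 mm (distance of jug from where it was at the start of the episode above 0.025 m).
It fails at once if the packet pushed more than 25 mm (distance of packet from where it was at the start of the episode above 0.025 m).
It fails at once if the kitchen timer pushed more than 25 mm (distance of timer from where it was at the start of the episode above 0.025 m).
It also fails if it takes over 58 s, if anything falls off the work surface, if the arm or the gripper's body presses on something with over 40 N, if the wrist force passes 120 N, or if a joint passes its speed limit or range.

## Working session

There is one attempt and no reset: what is moved stays moved. The work goes in short steps, Python scripts to look and compute and a shell command to move; the robot and the scene stay as the last step left them, time stands still between calls to the robot, and variables do not carry over. Pictures are saved under pics/ and viewed, about 8 in all and at most 12, crops included, and the job is handed in when it is done.

```bash
mkdir -p pics; cat > h.py <<'E'
from workcell import env
import numpy as np, cv2
from scipy.spatial.transform import Rotation as R
def snap(n,f):
    c=env.camera(n); cv2.imwrite('pics/'+f,c['color'][:,:,::-1]); np.savez('pics/'+f+'.npz',**c); return c
def ray(c,u,v):
    p=cv2.undistortPoints(np.array([[[u,v]]],float),c['intrinsics'],c['dist'])[0,0]
    T=c['pose']; return T[:3,3],T[:3,:3]@np.array([p[0],p[1],1])
def onz(c,u,v,z):
    o,d=ray(c,u,v); return o+d*(z-o[2])/d[2]
def proj(c,P):
    T=np.linalg.inv(c['pose']); P=np.atleast_2d(P).astype(float)
    return cv2.projectPoints(P,cv2.Rodrigues(T[:3,:3])[0],T[:3,3],c['intrinsics'],c['dist'])[0][:,0]
def tool(P):  # world target of TCP -> tool shift in m
    s=env.sense(); return R.from_rotvec(s['tool_rot']).inv().apply(np.array(P)-s['eef_pos'])/1000
E
python3 - <<'E'
from h import *
for n in('top','scene'):
    c=snap(n,n+'1.png'); print(c['pose'].round(3),c['intrinsics'])
s=env.sense(); print(s, env.tcp_to_grasp); print(R.from_rotvec(s['tool_rot']).as_matrix().round(3))
E
```

```text
[[ 2.400000e-02 -9.960000e-01  8.600000e-02  4.029330e+02]
 [-1.000000e+00 -2.400000e-02  3.000000e-03 -1.217600e+01]
 [-1.000000e-03 -8.600000e-02 -9.960000e-01  1.174344e+03]
 [ 0.000000e+00  0.000000e+00  0.000000e+00  1.000000e+00]] [[439.81937465   0.         326.30374215]
 [  0.         439.81937465 242.23681601]
 [  0.           0.           1.        ]]
[[-1.000000e+00  2.000000e-02 -1.300000e-02  5.172620e+02]
 [ 2.100000e-02  4.670000e-01 -8.840000e-01  1.135302e+03]
 [-1.200000e-02 -8.840000e-01 -4.670000e-01  6.988450e+02]
 [ 0.000000e+00  0.000000e+00  0.000000e+00  1.000000e+00]] [[536.30319837   0.         328.59209542]
 [  0.         536.30319837 233.25161264]
 [  0.           0.           1.        ]]
{'t': 0.1, 'joint_pos': array([-1.24428790e+00,  5.27610126e-02,  1.40159646e+00,  1.24231549e-05,
        1.68858720e+00, -7.03044139e-02]), 'dq': array([ 0.00149552, -0.0028993 , -0.00196007, -0.00062395, -0.00057634,
       -0.00060436]), 'effort': array([ 9.01478816e-04, -3.82583213e+01, -3.60984421e+01, -1.02639658e-04,
        4.78452741e-03, -1.08526453e-05]), 'eef_pos': array([ 202.84226916, -483.9535844 ,  230.57682258]), 'tool_rot': array([-3.07864403e+00, -6.18968345e-01,  2.51983203e-04]), 'contact_force': array([ 0.41195692, -0.19165834,  0.38952344]), 'moment': array([ 0.04614954, -0.01485473, -0.06035579]), 'opening': 85.32743353935577} 18.700000000000003
[[ 0.922  0.386 -0.   ]
 [ 0.386 -0.922  0.001]
 [ 0.    -0.001 -1.   ]]
```

View pics/top1.png

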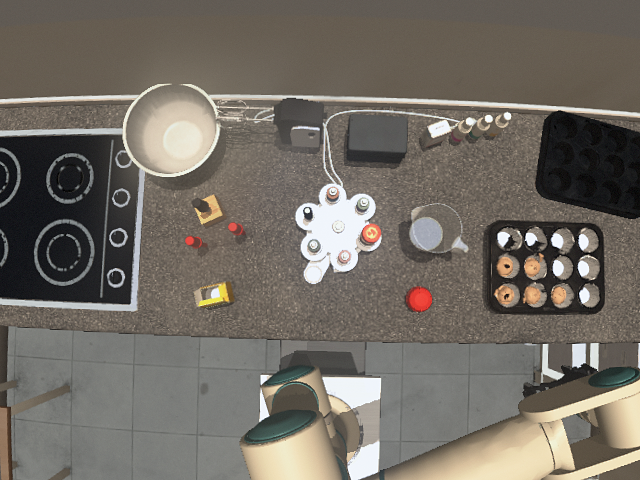

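View pics/scene1.png

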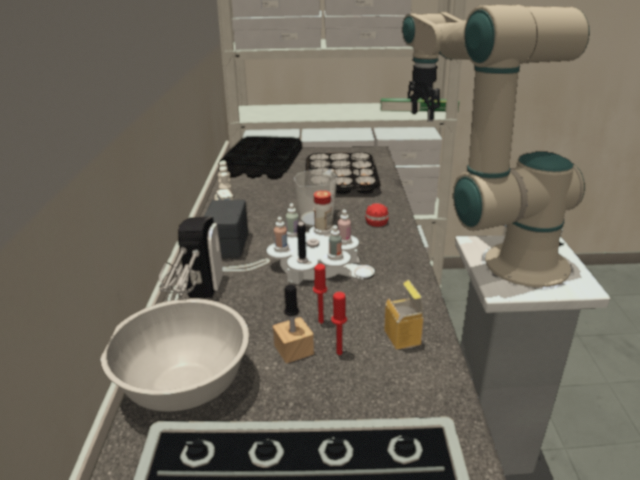

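The top view shows the hub near (338,226), jar (371,234), handle (308,213), dish (315,272), the pin in its stand around (205,207) and red look-alikes at (193,242) and (235,229). Next I'll zoom in and measure.

```bash
python3 - <<'E'
from h import *
c=cv2.imread('pics/top1.png'); s=cv2.imread('pics/scene1.png')
a=cv2.resize(c[170:300,270:410],None,fx=4,fy=4,interpolation=cv2.INTER_CUBIC)
b=cv2.resize(c[185:255,175:255],None,fx=3,fy=3,interpolation=cv2.INTER_CUBIC)
d=cv2.resize(s[190:370,265:375],None,fx=2,fy=2,interpolation=cv2.INTER_CUBIC)
o=np.zeros((600,800,3),np.uint8); o[:520,:560]=a; o[:210,560:800]=b; o[230:590,570:790]=d
cv2.imwrite('pics/z1.png',o)
C=dict(np.load('pics/top1.png.npz'))
for n,u,v,z in [('hub',338,226,64),('jar',371,234,154),('handle',308,213,146),('dish',315,272,9),('jug',427,234,50),('timer',420,299,50),('packet',212,295,100),('stand',208,209,50),('red1',193,242,140),('red2',235,229,140)]: print(n,onz(C,u,v,z).round(0))
E
```

```text
hub [540. -38.  64.]
jar [ 512. -113.  154.]
handle [559.  35. 146.]
dish [423.  19.   9.]
jug [ 527. -269.   50.]
timer [ 360. -252.   50.]
packet [359. 267. 100.]
stand [579. 301.  50.]
red1 [485. 309. 140.]
red2 [518. 208. 140.]
```

View pics/z1.png

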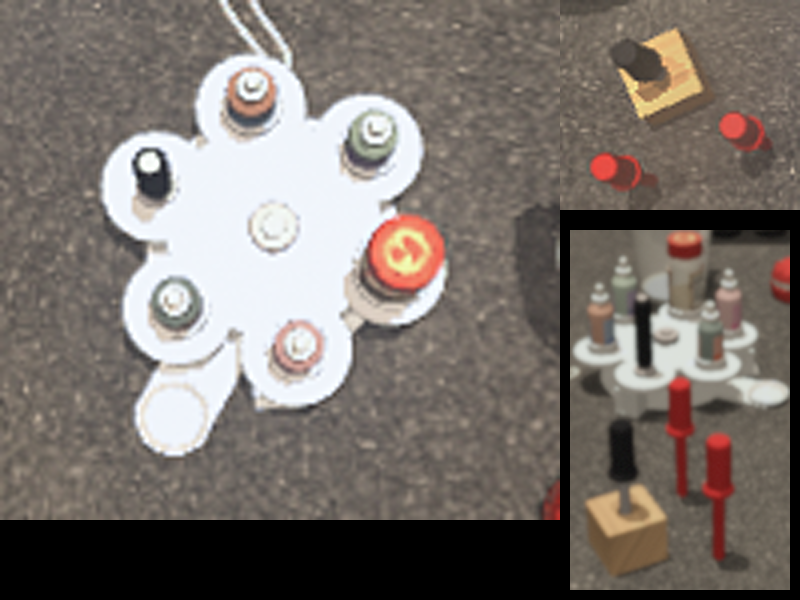

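```bash
cat >> h.py <<'E'
def tri(a,pa,b,pb):
    o1,d1=ray(a,*pa); o2,d2=ray(b,*pb); d1/=np.linalg.norm(d1); d2/=np.linalg.norm(d2)
    t=np.linalg.lstsq(np.c_[d1,-d2],o2-o1,rcond=None)[0]; p=o1+t[0]*d1; q=o2+t[1]*d2
    return (p+q)/2,np.linalg.norm(p-q)
E
python3 - <<'E'
from h import *
C=dict(np.load('pics/top1.png.npz'));S=dict(np.load('pics/scene1.png.npz'))
# hub etc; zoom pixel k -> k/4-.375+offset
Z=lambda x,y:(270+x/4-.4,170+y/4-.4); B=lambda x,y:(175+(x-560)/3-.3,185+y/3-.3); D=lambda x,y:(265+(x-570)/2-.25,190+(y-230)/2-.25)
hub=onz(C,*Z(274,226),64); dish=onz(C,*Z(172,418),9); jar=onz(C,*Z(407,253),154); han=onz(C,*Z(150,162),150)
v=(dish-hub)[:2]; f=np.degrees(np.arctan2(v[1],v[0])); print('hub',hub,'dish',dish,np.linalg.norm(v),f)
for n,p in(('jar',jar),('han',han)):
    w=(p-hub)[:2]; print(n,p,np.linalg.norm(w),np.degrees(np.arctan2(w[1],w[0])))
a=np.radians(f+30); print('socket',hub[:2]+92*np.array([np.cos(a),np.sin(a)]),f+30)
print('hub by tri-lobes: bottles mean',np.mean([onz(C,*Z(*q),135)[:2] for q in((251,85),(378,128),(300,345),(175,298))],0))
print('pin top',tri(C,B(629,53),S,D(621,426)),onz(C,*B(629,53),150)); print('handle tri',tri(C,Z(150,160),S,D(643,298)))
m=cv2.inRange(cv2.cvtColor(cv2.cvtColor(C['color'],cv2.COLOR_RGB2BGR),cv2.COLOR_BGR2HSV),(8,70,120),(25,255,255))[190:230,185:230]
n=cv2.findContours(m,0,2)[0]; n=max(n,key=cv2.contourArea); r=cv2.minAreaRect(n); print(r, onz(C,r[0][0]+185,r[0][1]+190,50))
E
```

```text
hub [540.1423093  -38.16586147  64.        ] dish [417.53380462  25.13499879   9.        ] 137.98494239988273 152.6933981330299
jar [ 515.07505291 -114.06453993  154.        ] 79.93107490978086 -108.27697548727537
han [565.68401945  37.62901246 150.        ] 79.98275983295426 71.37697259886866
socket [448.24394205 -42.48906603] 182.6933981330299
hub by tri-lobes: bottles mean [539.02360839 -37.64590093]
pin top (array([578.83784906, 300.72194563, 144.69666006]), np.float64(1.5412711535156232)) [578.70921399 299.12151357 150.        ]
handle tri (array([565.79679827,  37.95610373, 145.08816936]), np.float64(3.682424399535441))
((22.345359802246094, 18.90206527709961), (23.25143051147461, 24.06370735168457), 66.03751373291016) [579.09503856 302.93229366  50.        ]
```

```bash
cat >> h.py <<'E'
def go(P,jaw=3.):  # shift (m) and turn (deg) in tool axes to reach TCP P, pointing down, jaws at angle jaw
    s=env.sense(); r=R.from_rotvec(s['tool_rot']); a=np.radians(jaw); y=np.array([np.cos(a),np.sin(a),0]); z=np.array([0,0,-1.])
    T=R.from_matrix(np.c_[np.cross(y,z),y,z]); return tool(P).round(4),(r.inv()*T).as_rotvec(degrees=True).round(2)
E
python3 -c "
from h import *
print(go([565.5,37.7,215]))"
```

```text
(array([ 0.5361, -0.3409,  0.0161]), array([-6.000e-02, -5.000e-02, -7.026e+01]))
```

```bash
python3 -m inch '0.05 -0.032 0 0 0 -7; 0.1 -0.064 0 0 0 -14;0.145 -0.093 0 0 0 -21;0.185 -0.12 0 0 0 -28;0.225 -0.145 0 0 0 -35;0.265 -0.17 0 0 0 -42;0.305 -0.195 0 0 0 -49;0.345 -0.22 0 0 0 -56;0.385 -0.245 0 0 0 -63;0.425 -0.27 0.01 0 0 -70' 0.4; python3 -c "
from h import *
print(go([565.5,37.7,215]))"
```

```text
t: 1.1
eef_pos: [489.1, -72.4, 222.7]
tool_rot: [2.161, 2.279, 0.003]
contact_force: [0.6, -0.3, 0.6]
opening: 51.2
(array([0.1059, 0.0822, 0.0079]), array([ 0.1 , -0.04,  0.04]))
```

```bash
python3 -m inch '0.035 0.027 0.002 0 0 0;0.07 0.055 0.004 0 0 0;0.095 0.075 0.008 0 0 0;0.106 0.082 0.008 0 0 0;0.106 0.082 0.008 0 0 0;0.106 0.082 0.008 0 0 0'; python3 -c "
from h import *
print(go([565.5,37.7,111])); c=snap('top','t2.png'); s=snap('scene','s2.png')
a=cv2.resize(c['color'][170:300,270:410,::-1],None,fx=3,fy=3); b=cv2.resize(s['color'][130:300,240:380,::-1],None,fx=2.4,fy=2.4)
o=np.zeros((420,760,3),np.uint8); o[:390,:420]=a; o[:408,420:756]=b; cv2.imwrite('pics/z2.png',o)
"
```

```text
t: 1.7
eef_pos: [565.0, 36.9, 214.9]
tool_rot: [2.162, 2.278, 0.002]
contact_force: [0.2, 0.7, -0.3]
opening: 51.0
(array([0.0007, 0.0004, 0.1039]), array([ 0.07, -0.01,  0.01]))
```

View pics/z2.png

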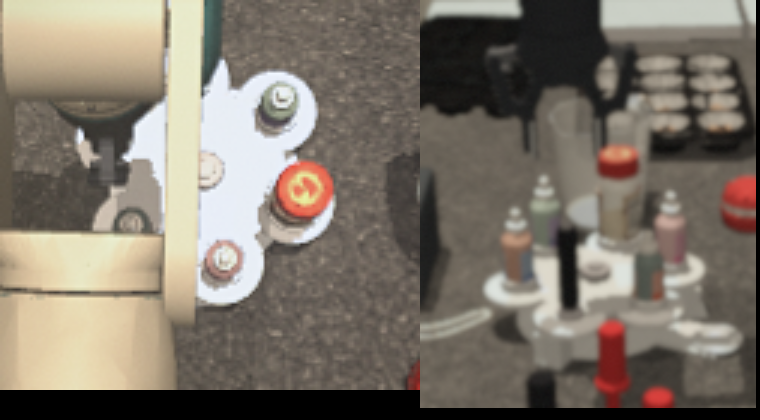

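The scene view shows the fingers straddling the black handle (568,235 in the crop). I'll descend and close.

```bash
python3 -m inch '0.001 0 0.03 0 0 0;0.001 0 0.06 0 0 0;0.001 0 0.085 0 0 0;0.001 0 0.102 0 0 0;0.001 0 0.104 0 0 0' && python3 -m inch '0 0 0 0 0 0;0 0 0 0 0 0;0 0 0 0 0 0;0 0 0 0 0 0;0 0 0 0 0 0' 0.9 30; python3 - <<'E'
from h import *
s=env.sense(); print(s['contact_force'])
h=np.array([540,-38.]); p=s['eef_pos'][:2]; w=p-h; print(np.linalg.norm(w),np.degrees(np.arctan2(w[1],w[0])))
a0=np.arctan2(w[1],w[0]); r=R.from_rotvec(s['tool_rot'])
for k in range(6,103,6):
    q=h+80*np.array([np.cos(a0-np.radians(k)),np.sin(a0-np.radians(k))])
    print(k,(r.inv().apply([*(q-p),0])/1000).round(4)[:2])
E
```

```text
t: 2.3
eef_pos: [563.5, 36.4, 109.1]
tool_rot: [-2.164, -2.275, 0.002]
contact_force: [0.0, -0.3, -0.6]
opening: 51.8
t: 2.8
eef_pos: [564.1, 35.9, 110.7]
tool_rot: [2.165, 2.275, -0.0]
contact_force: [-1.2, -2.6, 6.5]
opening: 20.6
[-1.20394073 -2.63281471  6.46524953]
77.74592139184963 71.90978951255521
6 [-0.0013  0.0085]
12 [-0.0055  0.0157]
18 [-0.0104  0.0225]
24 [-0.016   0.0287]
30 [-0.0222  0.0343]
36 [-0.029   0.0393]
42 [-0.0362  0.0435]
48 [-0.0439  0.0469]
54 [-0.0518  0.0495]
60 [-0.06    0.0512]
66 [-0.0683  0.0521]
72 [-0.0767  0.0521]
78 [-0.085   0.0513]
84 [-0.0932  0.0495]
90 [-0.1012  0.047 ]
96 [-0.1088  0.0436]
102 [-0.1161  0.0394]
```

```bash
python3 -m inch '-0.003 0.0075 0 0 0 0;-0.0075 0.015 0 0 0 0;-0.0125 0.022 0 0 0 0;-0.018 0.028 0 0 0 0;-0.0245 0.0335 0 0 0 0;-0.031 0.0385 0 0 0 0;-0.0385 0.0425 0 0 0 0;-0.046 0.046 0 0 0 0;-0.046 0.046 0 0 0 0'; cat > arc.py <<'E'
from h import *
s=env.sense(); print(s['contact_force'],s['opening'])
h=np.array([540,-38.]); p=s['eef_pos'][:2]; r=R.from_rotvec(s['tool_rot']); off=np.array([-.9,-2]) # grip offset (world)
w=p-off-h; a0=np.arctan2(w[1],w[0]); print(np.linalg.norm(w),np.degrees(a0),'to go',np.degrees(a0)+28)
for d in range(int(np.degrees(a0)//6*6),-31,-6):
    a=np.radians(d); q=h+off+80*np.array([np.cos(a),np.sin(a)]); print(d,(r.inv().apply([*(q-p),0])/1000).round(4)[:2])
E
python3 arc.py
```

```text
t: 3.7
eef_pos: [614.6, -8.4, 110.8]
tool_rot: [2.164, 2.272, 0.006]
contact_force: [8.4, 4.2, -4.2]
opening: 20.9
[ 8.36277658  4.23823891 -4.17806698] 20.860548913431764
81.8978573977363 22.710579189189 to go 50.710579189189005
18 [-0.0069  0.0002]
12 [-0.0151  0.002 ]
6 [-0.0234  0.0029]
0 [-0.0318  0.0029]
-6 [-0.0401  0.0021]
-12 [-0.0483  0.0003]
-18 [-0.0563 -0.0022]
-24 [-0.064  -0.0056]
-30 [-0.0712 -0.0098]
```

```bash
python3 -m inch '-0.007 0.001 0 0 0 0;-0.015 0.002 0 0 0 0;-0.0235 0.003 0 0 0 0;-0.032 0.003 0 0 0 0;-0.040 0.002 0 0 0 0;-0.0485 0.0005 0 0 0 0;-0.0565 -0.002 0 0 0 0;-0.064 -0.0055 0 0 0 0;-0.068 -0.0075 0 0 0 0;-0.068 -0.0075 0 0 0 0'; python3 arc.py
```

```text
t: 4.7
eef_pos: [612.6, -78.1, 110.8]
tool_rot: [2.162, 2.268, 0.011]
contact_force: [13.5, -0.1, -4.6]
opening: 20.8
[13.48745237 -0.06549316 -4.55765527] 20.774034162820158
82.73642852719671 -27.40317165316786 to go 0.5968283468321403
-30 [-0.0017 -0.0043]
```

Near the notch angle now. I'll release, let the wheel settle, raise the arm and check.

```bash
python3 -m inch '0 0 0 0 0 0;0 0 0 0 0 0;0 0 0 0 0 0;0 0 0 0 0 0' 0.4 && python3 -m inch '0 0 -0.03 0 0 0;0 0 -0.06 0 0 0;0 0 -0.1 0 0 0;0.05 0 -0.11 0 0 0;0.1 0 -0.11 0 0 0;0.15 0 -0.11 0 0 0;0.2 0 -0.11 0 0 0;0.25 0 -0.11 0 0 0;0.3 0 -0.11 0 0 0; 0.33 0 -0.11 0 0 0'; python3 -c "
from h import *
print(go([579,300,215])); c=snap('top','t3.png'); s=snap('scene','s3.png')
a=cv2.resize(c['color'][170:300,270:410,::-1],None,fx=4,fy=4,interpolation=cv2.INTER_CUBIC); cv2.imwrite('pics/z3.png',a)
"
```

```text
t: 5.1
eef_pos: [612.5, -78.2, 110.8]
tool_rot: [2.162, 2.268, 0.01]
contact_force: [-0.3, 0.6, 0.5]
opening: 51.1
t: 6.1
eef_pos: [594.6, 255.0, 220.3]
tool_rot: [2.16, 2.271, 0.011]
contact_force: [-0.1, -0.6, -0.4]
opening: 51.8
(array([ 0.0457, -0.0134,  0.0052]), array([ 0.57,  0.05, -0.11]))
```

View pics/z3.png

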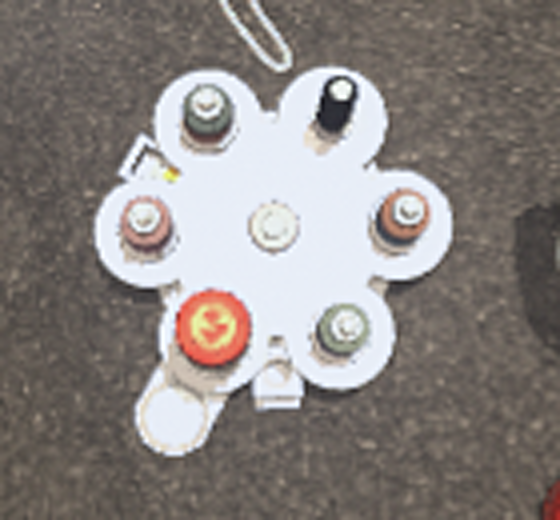

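The jar is at (213,325) in the crop, beside the dish at (172,418). The socket block shows at (278,390) through the gap. The striped block at (145,160) is a decoy.

```bash
python3 - <<'E'
from h import *
C=dict(np.load('pics/t3.png.npz')); Z=lambda x,y:(270+x/4-.4,170+y/4-.4)
hub=np.array([539.8,-38]); jar=onz(C,*Z(213,325),154)[:2]; han=onz(C,*Z(342,90),150)[:2]
for p in(jar,han): w=p-hub; print(p,np.linalg.norm(w),np.degrees(np.arctan2(w[1],w[0])))
print('mid',(jar+han)/2,'block edge mid',onz(C,*Z(278,400),36),onz(C,*Z(278,408),4))
bs=[onz(C,*Z(*q),135)[:2] for q in((207,102),(144,217),(409,208),(347,325))]
print('bottle mean',np.mean(bs,0))
w=(bs[1]+jar)/2
print('gap dir',[ (b-hub).round(0) for b in bs])
for q in([448,-42.5,36],[448,-42.5,150]): print('proj',[(x-np.array([270,170])+.4)*4 for x in proj(C,q)])
E
```

```text
[470.23721922  -1.8916154 ] 78.37599063653356 152.5672475923573
[611.50529665 -74.60904426] 80.51007196944732 -27.046523922057517
mid [540.87125793 -38.25032983] block edge mid [430.47662657 -43.91112975  36.        ] [425.94221141 -44.92149999   4.        ]
bottle mean [539.42667418 -37.88921435]
gap dir [array([65., 43.]), array([-5., 79.]), array([  4., -79.]), array([-66., -43.])]
proj [array([276.42132468, 372.84854647])]
proj [array([281.80517701, 365.22801044])]
```

```bash
python3 -m inch '0.03 -0.008 0 0 0 0;0.046 -0.0135 0.005 0.5 0 0;0.046 -0.0135 0.005 0.5 0 0;0.046 -0.0135 0.005 0.5 0 0;0.046 -0.0135 0.005 0.5 0 0'; python3 -c "
from h import *
print(go([579,300,107]));c=snap('top','t4.png'); s=snap('scene','s4.png')
a=cv2.resize(c['color'][150:270,150:290,::-1],None,fx=2.7,fy=2.7); b=cv2.resize(s['color'][190:370,230:370,::-1],None,fx=2.7,fy=2.7)
o=np.zeros((490,760,3),np.uint8); o[:a.shape[0],:a.shape[1]]=a; o[:b.shape[0],380:380+b.shape[1]]=b[:,:380]; cv2.imwrite('pics/z4.png',o)
"
```

```text
t: 6.7
eef_pos: [579.1, 299.6, 214.8]
tool_rot: [2.162, 2.277, -0.0]
contact_force: [-0.1, -0.5, -0.3]
opening: 50.9
(array([ 0.0005, -0.0002,  0.1078]), array([ 0.05,  0.06, -0.04]))
```

View pics/z4.png

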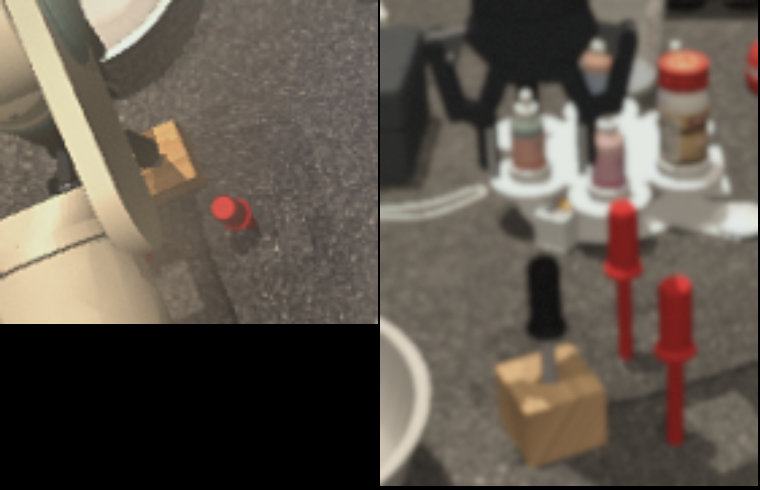

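The fingers are above the black pin grip (545,290 in the crop), clear of the red look-alikes. Next I'll descend, grip and lift straight up.

```bash
python3 -m inch '0 0 0.03 0 0 0;0 0 0.06 0 0 0;0 0 0.085 0 0 0;0 0 0.102 0 0 0;0 0 0.106 0 0 0;0 0 0.106 0 0 0' && python3 -m inch '0 0 0 0 0 0;0 0 0 0 0 0;0 0 0 0 0 0;0 0 0 0 0 0;0 0 0 0 0 0;0 0 0 0 0 0' 0.95 60 && python3 -m inch '0 0 -0.01 0 0 0;0 0 -0.02 0 0 0;0 0 -0.035 0 0 0;0 0 -0.05 0 0 0;0 0 -0.075 0 0 0;0 0 -0.1 0 0 0;0 0 -0.125 0 0 0;0 0 -0.15 0 0 0;0 0 -0.15 0 0 0'; python3 -c "
from h import *
print(go([448,-43,255]))"
```

```text
t: 7.4
eef_pos: [579.3, 299.1, 108.8]
tool_rot: [2.163, 2.277, -0.001]
contact_force: [0.2, -0.0, 0.3]
opening: 51.1
t: 8.0
eef_pos: [580.0, 299.4, 110.8]
tool_rot: [2.163, 2.276, 0.004]
contact_force: [-1.0, -1.5, 6.0]
opening: 22.7
t: 8.9
eef_pos: [580.5, 299.9, 266.8]
tool_rot: [2.16, 2.273, 0.017]
contact_force: [0.8, 0.6, -0.1]
opening: 22.8
(array([-0.3358, -0.1499,  0.009 ]), array([ 0.67, -0.18, -0.07]))
```

```bash
python3 -m inch '-0.02 -0.009 -0.02 0.3 0 0;-0.055 -0.025 -0.03 0.6 0 0;-0.09 -0.04 -0.03 0.6 0 0;-0.13 -0.058 -0.03 0.6 0 0;-0.17 -0.076 -0.03 0.6 0 0;-0.21 -0.094 -0.03 0.6 0 0;-0.25 -0.112 -0.03 0.6 0 0;-0.29 -0.13 -0.03 0.6 0 0;-0.32 -0.143 -0.03 0.6 0 0;-0.336 -0.15 -0.03 0.6 0 0' && python3 -m inch '0 0 0 0 0 0;0 0 0 0 0 0;0 0 0 0 0 0'; python3 -c "
from h import *
print(go([448,-43,255]));c=snap('top','t5.png'); s=snap('scene','s5.png')
a=cv2.resize(c['color'][170:300,270:410,::-1],None,fx=2.7,fy=2.7); b=cv2.resize(s['color'][100:290,260:400,::-1],None,fx=2.8,fy=2.8,interpolation=cv2.INTER_CUBIC)
o=np.zeros((540,780,3),np.uint8); o[:a.shape[0],:a.shape[1]]=a; o[:b.shape[0],380:380+b.shape[1]]=b; cv2.imwrite('pics/z5.png',o)
"
```

```text
t: 9.9
eef_pos: [446.3, -45.4, 293.5]
tool_rot: [-2.166, -2.274, -0.004]
contact_force: [-0.1, 0.1, -1.3]
opening: 22.6
t: 10.2
eef_pos: [446.5, -44.7, 293.1]
tool_rot: [-2.164, -2.274, -0.004]
contact_force: [0.4, -0.4, -0.7]
opening: 22.5
(array([0.0015, 0.0016, 0.0381]), array([ 0.01, -0.19, -0.15]))
```

View pics/z5.png

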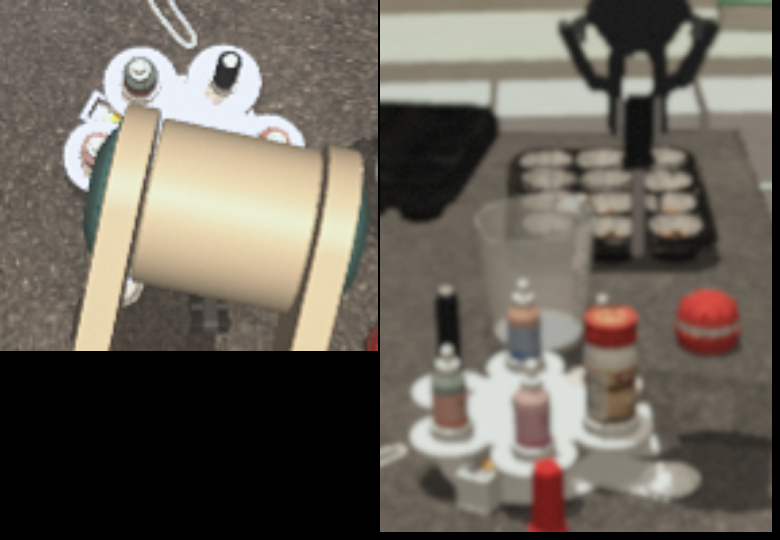

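The pin is held upright above the carousel, with its foot near (640,252) in the crop. I'll check where the foot is sideways against the kinematics.

```bash
python3 - <<'E'
from h import *
S=dict(np.load('pics/s5.png.npz')); f=lambda P:((proj(S,P)-[260,100]+.5)*2.8+[380,0]).round(1)
print('foot',f([446.5,-44.7,192]),'grip mid',f([446.5,-44.7,307]),'+5mm x',f([451.5,-44.7,192]))
print('jar lid top',f([469,-1.4,154]),'hub cap',f([540,-38,64]),'handle top',f([611,-74.6,146]))
g=cv2.cvtColor(S['color'],cv2.COLOR_RGB2GRAY)
for v in(168,174,180,186): print(v,g[v,342:365])
E
```

```text
foot [[635.  252.1]] grip mid [[635.8 123.2]] +5mm x [[629.1 252.2]]
jar lid top [[610.9 314.7]] hub cap [[529.2 389.9]] handle top [[446.9 290.3]]
168 [110 105 103 100  93  92  87  81  86  92  94  88  77  68  75  86  87  84
  86  97 114 123 115]
174 [147 148 151 151 147 141 128 106  93  94  94  90  84  91 108 119 110  95
 108 136 148 152 156]
180 [161 154 156 161 165 164 154 131 106  96  92  85  73  76 106 132 142 145
 152 157 159 159 162]
186 [67 72 74 70 59 53 51 63 82 91 92 83 65 45 39 43 41 34 28 29 31 29 31]
```

```bash
python3 -m inch '0.0015 0.0025 0.03 0 0 0;0.0015 0.0025 0.06 0 0 0;0.0015 0.0025 0.09 0 0 0;0.0015 0.0025 0.115 0 0 0;0.0015 0.0025 0.13 0 0 0;0.0015 0.0025 0.13 0 0 0;0.0015 0.0025 0.13 0 0 0'; python3 -c "
from h import *
print(go([449,-43,105]));c=snap('top','t6.png'); s=snap('scene','s6.png')
a=cv2.resize(c['color'][170:300,270:410,::-1],None,fx=2.7,fy=2.7); b=cv2.resize(s['color'][130:290,260:400,::-1],None,fx=2.8,fy=2.8,interpolation=cv2.INTER_CUBIC)
o=np.zeros((540,780,3),np.uint8); o[:a.shape[0],:a.shape[1]]=a; o[:b.shape[0],380:380+b.shape[1]]=b; cv2.imwrite('pics/z6.png',o)
"
```

```text
t: 11.0
eef_pos: [449.3, -42.2, 163.8]
tool_rot: [-2.163, -2.276, -0.004]
contact_force: [0.0, 0.1, -0.6]
opening: 22.3
(array([-0.001 , -0.0004,  0.0588]), array([ 0.03, -0.18, -0.08]))
```

View pics/z6.png

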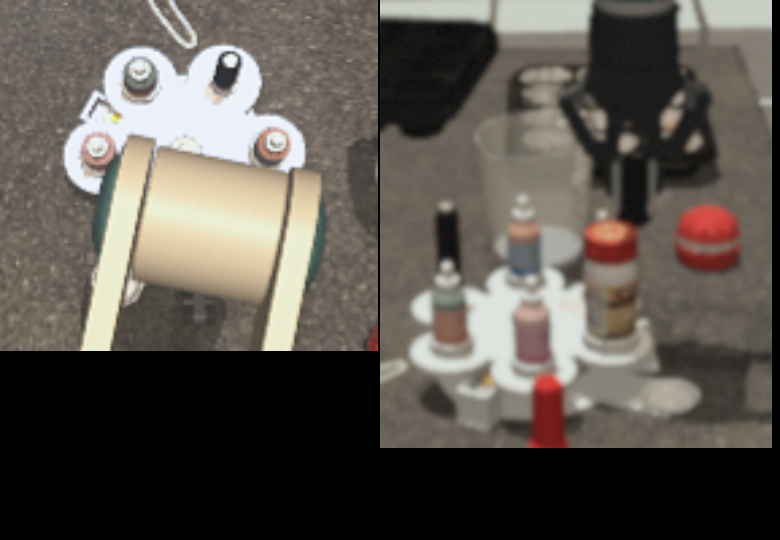

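The pin is behind the jar in this view, not touching anything (force about 0). Now down in short steps, watching the force.

```bash
python3 -m inch '-0.001 0 0.008 0 0 0;-0.001 0 0.016 0 0 0;-0.001 0 0.022 0 0 0;-0.001 0 0.028 0 0 0;-0.001 0 0.032 0 0 0;-0.001 0 0.035 0 0 0'; python3 -c "
from h import *
print(go([449,-43,105]),env.sense()['moment'])"
```

```text
t: 11.7
eef_pos: [449.9, -43.7, 129.4]
tool_rot: [2.164, 2.276, 0.005]
contact_force: [0.1, -1.1, -0.5]
opening: 22.6
(array([ 0.0007, -0.0009,  0.0244]), array([ 0.14, -0.1 , -0.11])) [-0.58683386  0.03041663 -0.01697334]
```

```bash
python3 -m inch '0 -0.001 0.006 0 0 0;0 -0.001 0.012 0 0 0;0 -0.001 0.018 0 0 0;0 -0.001 0.022 0 0 0;0 -0.001 0.024 0 0 0;0 -0.001 0.025 0 0 0'; python3 -c "
from h import *
print(go([449,-43,105]),env.sense()['moment'])"
```

```text
t: 12.3
eef_pos: [449.2, -43.9, 104.7]
tool_rot: [2.164, 2.276, 0.005]
contact_force: [-0.7, -3.0, 6.3]
opening: 22.4
(array([ 0.0009, -0.0002, -0.0003]), array([ 0.18, -0.07, -0.11])) [-0.64252768 -0.0435913  -0.02102557]
```

```bash
python3 -m inch '0.0005 0 0.001 0 0 0;0.0005 0 0.002 0 0 0;0.0005 0 0.002 0 0 0'; python3 -m inch '0 0 0 0 0 0;0 0 0 0 0 0;0 0 0 0 0 0;0 0 0 0 0 0' 0.45; python3 -m inch '0 0 -0.005 0 0 0;0 0 -0.015 0 0 0;0 0 -0.03 0 0 0;0 0 -0.06 0 0 0;0 0 -0.1 0 0 0;-0.03 -0.02 -0.14 0 0 0;-0.06 -0.02 -0.15 0 0 0;-0.1 -0.02 -0.15 0 0 0;-0.15 -0.02 -0.15 0 0 0;-0.2 -0.02 -0.15 0 0 0'; python3 -c "
from h import *
c=snap('top','t7.png'); s=snap('scene','s7.png')
a=cv2.resize(c['color'][170:300,270:410,::-1],None,fx=3,fy=3,interpolation=cv2.INTER_CUBIC); b=cv2.resize(s['color'][150:300,250:380,::-1],None,fx=2.8,fy=2.8,interpolation=cv2.INTER_CUBIC)
o=np.zeros((430,800,3),np.uint8); o[:a.shape[0],:a.shape[1]]=a; o[:b.shape[0],430:430+b.shape[1]]=b; cv2.imwrite('pics/z7.png',o)
"
```

```text
t: 12.6
eef_pos: [449.7, -43.7, 104.6]
tool_rot: [2.163, 2.275, 0.006]
contact_force: [-3.4, -2.9, 11.3]
opening: 22.7
t: 13.0
eef_pos: [449.4, -43.5, 104.2]
tool_rot: [2.163, 2.276, 0.005]
contact_force: [0.4, -0.1, 0.2]
opening: 46.6
t: 14.0
eef_pos: [438.9, -246.1, 255.3]
tool_rot: [2.161, 2.275, 0.006]
contact_force: [1.0, 0.4, -0.6]
opening: 47.0
```

View pics/z7.png

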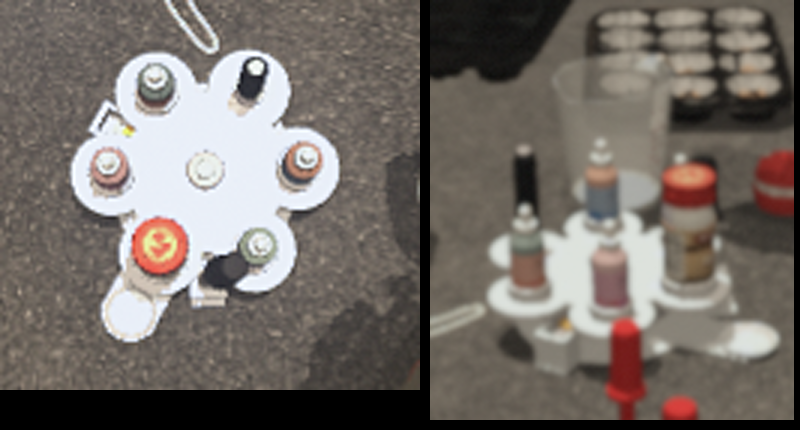

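The grip at (228,268) looks tilted towards the green bottle. I'll measure how much.

```bash
python3 - <<'E'
from h import *
C=dict(np.load('pics/t7.png.npz'));S=dict(np.load('pics/s7.png.npz'))
a=cv2.resize(C['color'][235:280,320:370,::-1],None,fx=9,fy=9,interpolation=cv2.INTER_CUBIC); b=cv2.resize(S['color'][185:235,320:370,::-1],None,fx=7,fy=7,interpolation=cv2.INTER_CUBIC)
for z in(84,94,144):
  q=(proj(C,[448,-43,z])[0]-[320,235]+.5)*9; cv2.circle(a,tuple(q.astype(int)),3,(0,255,0),-1); print(z,q)
q=(proj(S,[448,-43,144])[0]-[320,185]+.5)*7; cv2.circle(b,tuple(q.astype(int)),3,(0,255,0),-1)
o=np.zeros((410,800,3),np.uint8); o[:405,:450]=a; o[:350,450:]=b; cv2.imwrite('pics/z8.png',o)
E
```

```text
84 [179.45504913 248.06908455]
94 [180.52370708 246.58055622]
144 [186.17698393 238.70586368]
```

View pics/z8.png

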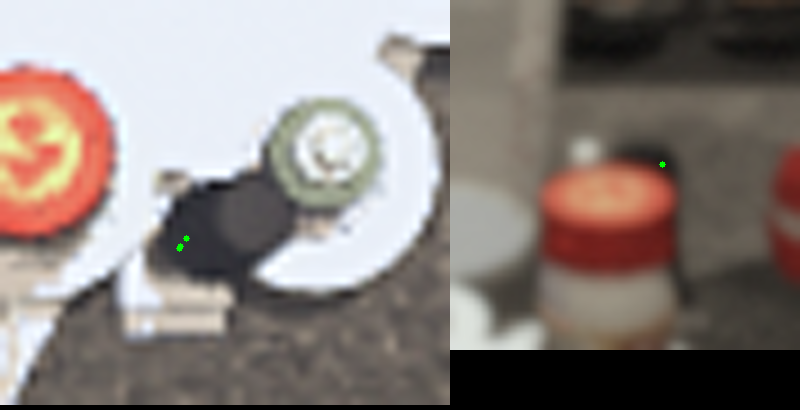

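The top of the pin is about 20 mm off vertical over 140 mm, roughly 0.15 rad. That is the natural lean of a 12 mm shank in the 16 mm hole, and below the 0.2 limit. The foot made contact at the home height: TCP 104.6 less 100.8 gives 3.8 mm against 4. One last numeric check for stillness and the bystanders, then I'll hand in.

```bash
python3 - <<'E'
from h import *
C1=dict(np.load('pics/top1.png.npz'));C7=dict(np.load('pics/t7.png.npz')); c=snap('top','t8.png')
g=lambda C:cv2.cvtColor(C['color'],cv2.COLOR_RGB2GRAY).astype(np.float32)
for n,(u0,v0,u1,v1) in dict(pinarea=(300,180,380,285)).items():
    print(n,np.abs(g(c)-g(C7))[v0:v1,u0:u1].max())
def cen(C,lo,hi,b):
    u0,v0,u1,v1=b; m=cv2.inRange(cv2.cvtColor(np.ascontiguousarray(C['color'][v0:v1,u0:u1]),cv2.COLOR_RGB2HSV),lo,hi); k=cv2.moments(m,True); return k['m00'] and (round(k['m10']/k['m00'],2),round(k['m01']/k['m00'],2),k['m00'])
for C in(C1,c):
    print('timer',cen(C,(0,150,100),(10,255,255),(395,280,445,325)),'packet',cen(C,(18,150,120),(35,255,255),(185,275,240,315)),'jar',cen(C,(0,150,120),(10,255,255),(300,215,345,275)))
p=[cv2.phaseCorrelate(g(C1)[200:260,400:475],g(c)[200:260,400:475])]; print('jug shift px',p)
s=env.sense(); print(s['t'],s['dq'].round(3),s['contact_force'])
J=onz(c,371 if 0 else 270+213/4-.4,170+325/4-.4,154)
E
```

```text
pinarea 30.0
timer (24.06, 18.89, 495.0) packet (32.41, 20.78, 199.0) jar 0.0
timer (35.0, 24.5, 4.0) packet (32.44, 20.76, 204.0) jar (22.37, 37.7, 111.0)
jug shift px [((0.19045990729304663, 0.034139178052903674), 0.5126849716504415)]
14.15 [ 0.061 -0.042  0.031  0.016  0.007  0.024] [ 0.37162635  0.1208429  -0.22321822]
```

```bash
python3 -m inch '0 0 0 0 0 0;0 0 0 0 0 0;0 0 0 0 0 0;0 0 0 0 0 0;0 0 0 0 0 0'; python3 - <<'E'
from h import *
c=snap('top','t9.png'); s=snap('scene','s9.png'); S=dict(np.load('pics/scene1.png.npz')); C7=dict(np.load('pics/t7.png.npz'))
d=np.abs(c['color'].astype(int)-C7['color'])[230:280,325:365].mean(2); print('pin area mean/max diff',d.mean(),d.max())
for C in(S,s):
    m=cv2.inRange(cv2.cvtColor(np.ascontiguousarray(C['color'][195:235,360:395]),cv2.COLOR_RGB2HSV),(0,150,80),(10,255,255)); k=cv2.moments(m,True); print('timer',k['m10']/k['m00'],k['m01']/k['m00'],k['m00'])
print(env.sense()['dq'].round(3)); env.sign_off()
E
```

```text
t: 14.65
eef_pos: [438.6, -246.0, 254.2]
tool_rot: [2.167, 2.273, 0.005]
contact_force: [-0.4, -0.1, -0.2]
opening: 46.6
pin area mean/max diff 0.878 4.666666666666667
timer 16.622149837133552 18.96742671009772 307.0
timer 16.589041095890412 19.616438356164384 292.0
[-0.005  0.003 -0.    -0.    -0.002 -0.   ]
the job is handed in; nothing more can be done
```

The job is handed in at about 14.7 s of the 58 s allowed: the jar is at the front, the wheel is in its notch and the lock pin is in its socket. The hand-in gave no verdict, so this rests on my own checks.

- **Wheel:** I turned it about 99° clockwise by the handle and let go. The jar then measured 152.6° against 152.7° for the front, and it stayed there.
- **Pin depth:** it went down until it met the socket's bottom, with the foot at about 3.8 mm against 4 mm nominal. I pushed at 11 N, then released it and backed away.
- **Pin tilt:** after release the pin leans about 0.15 rad in its loose hole. That is the tightest margin, against the 0.2 rad limit.
- **At rest:** successive pictures of the pin area are still, and the arm is clear with no contact force.
- **Bystanders:** the packet, jug and timer are each within about 1 pixel of where they started. In the last top view the arm hid the timer and only 4 stray pixels were found, so I checked it in the scene view instead.
- **Other disagreements:** a first stillness check showed differences while the arm was still settling (30 grey levels). After holding still, the largest was about 5. Before insertion, the scene camera and the arm's own position disagreed by 2–3 mm about the pin's foot, which the hole's chamfer absorbed.

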